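# Reset the drying cabinet's door stay from its slot to the middle hole

## Robot

A 6-joint arm with a two-finger parallel gripper is mounted at the origin on a cart in front of the work surface, level with it; the furniture and walls round the work are solid. World frame = base frame: x ahead of the robot, y to its left, z up, the work surface at z = 0. Lengths are in m, angles in rad, forces in N, time in s.
With the tool pointing down it reaches from about 0.35 to 0.775 m from the base axis. Payload 5.5 kg.
Tool frame: the origin (TCP) lies at the very end of the fingers, on their centre line; the grasp point (between the pads) lies 19 mm behind it; z points along the fingers, y is the direction in which the jaws open and shut (so a half turn about z gives the same grasp; the last joint's range is limited). The gripper opens to 85 mm and grips with 20 to 120 N. Pads are 22 mm wide; open, the fingers measure 114 mm over their backs; the gripper's body (76 mm by 85 mm) begins 54 mm behind the grasp point. The pads swing forward as they close: fully open they stand 13 mm farther back than shut.
Start: joints at [-1.341, 0.313, 0.046, 1.304, 0, 1.431], TCP at [0.208, -0.536, 0.231] pointing down, gripper open.
Joint ranges: [-2.76, 2.76], [-0.86, 1.69], [-1.03, 1.26], [-2.2, 2.34], [-1.47, 1.5], [-3.14, 3.14]. Speed limits (rad/s): [2.57, 2.57, 3.14, 3.14, 3.14, 3.14].

## Interface

Orientations are given as a unit quaternion [w, x, y, z].
In Python, from workcell import env gives the robot as it stands. The module is installed in compiled form; this text tells all that it offers.
- The arm moves only by the shell command python3 -m pendant 'ROWS' [FORCE]. ROWS is JSON, a list of rows, each an object with "fingers": the finger opening in mm, from 0 to 85.4; "delta_pos": the shift along the tool's x, y, z in mm, a list of three; "angular": the turn, a rotation vector about the tool's x, y, z in rad, a list of three. In form: [{"fingers": fingers, "delta_pos": [x, y, z], "angular": [ax, ay, az]}, ...]. A call has 1 to 12 rows; each row shifts and turns the commanded pose from where the row before left it, along the tool's axes as they then stand; what a row does not reach is not made up. A row lasts 1/10 s, in which the tool goes at most 50 mm and 8.59 degrees, less where a joint would pass 70% of its speed; a pose out of reach is approached as far as the arm can. A call is refused whole if a number of a shift passes 50 or a number of a turn 0.15, either way. A call with a gripper value outside its range is refused whole. The fingers move at their own pace and stop on an object; FORCE is the grip in N (left out, the last holds). Time passes only in rows, so rows that do not move let the fingers close. It gives the time, the measured TCP pose, the force and the opening at its end, in the units of the state.
- env.get_state(): the state, without advancing time (a new reading comes with each control period).
- env.read_camera(name): name is "scene" or "top" or "wrist"; returns the picture (400x640x3 uint8, blue, green, red); there is no depth.
- env.camera_params(name): a dict with "fx", "fy", "cx", "cy" (pixels), "view" (4x4, takes a point from world to camera coordinates). Camera axes: x right, y up, looking along -z (the intrinsics and any distortion apply to the point x, -y, -z); pixel columns grow to the right and rows downward; lengths in m; the calibration is good to about 2 mm. A picture is of the moment at which its call begins: read the wrist's pose just before it. camera_params takes no time and is no camera call; for the wrist camera it gives the pose at the moment of the call.
- env.hand_in(): hands the job in, once; it reports no verdict.
The state is a dict: "clock": time; "joint_pos": joint angles; "qvel": joint speeds; "tau": joint torques, N m; "tcp_pos": TCP position; "orientation": TCP orientation; "wrist_force": force on the tool from outside, world axes, zero at the start; "ft_torque": the same for the moment, N m; "finger_gap": finger opening in m.
Only numpy, scipy, OpenCV 4.12 (cv2) and the standard library are available. Lean on these libraries where they do the work, as an engineer would, in place of code of your own. Each camera call takes 0.05 s, during which the arm holds its last target. There are 200 camera calls.

## Task

The glazed door of the small drying cabinet is only loosely held, because the pin on the roof stands in the long slot of the door's stay. Take the stay by its knob, lift it off the pin, swing the door wider with it, and lower the middle one of its three round holes over the pin until the bar lies fully down; then let go. The thin bar and pin bend easily, so feel for the pin with a light touch, never pushing the bar against it with more than about 15 N, and leave the other things standing where they are.

Things in the scene. Friction and masses are not known exactly. Their poses are not given: they have to be found in the camera images.
- cabinet: White metal drying cabinet, fixed, 150 mm deep (x), 210 wide (y), 140 high, its roof flat at z = 140. Origin: middle of its underside; x points from its front into the cabinet, y to the left seen from the front, z up. The grey-framed glass door hangs in front on an upright hinge axis at x = -84, y = 98 mm and, when shut, runs 196 mm from there towards -y, its top at z = 138.
- door (a joint): Opening angle of the glass door, rad, towards the front: 0 shut, 0.18 to 0.36 at the start, at most 1.6. The hinge is stiff (friction about 0.22 N m), so the door stays where it is left. With the middle hole on the pin it reads about 0.93 (0.81 to 1.04, by where the pin stands).
- stay: The stay: flat steel bar lying over door and roof, 22 mm wide, 5 thick, reaching 231 mm past its pivot. Origin: at its pivot, underside of the bar; x along the bar to its free end, z up. The pivot rides on the door's top rail, 155 mm from the hinge axis, 149 mm above the bench; there the bar swings and lifts freely (level when down, at most 0.6 rad up). With its knob it weighs about 0.09 kg.
- knob (a point): Middle of the grip of the stay's upright black knob, at stay local (208, 0, 26) mm. The knob is 16 mm thick and stands 32 mm up from the bar's top; pinch it from above with the fingertips clear of the bar. It tilts and turns with the bar. Raising it by 28 mm or more lifts the slot clear of the pin.
- middle_hole (a point): Centre of the middle round hole, underside of the bar, stay local (157, 0, 0) mm. The bar is pierced by a slot, 10 mm wide, from x = 88 to 120 mm, in which the pin stands at the start, then by three round holes of 10 mm at x = 136, 157 and 178 mm.
- pin_plate: Steel plate, 60 x 22 x 3 mm, fixed on the roof at cabinet local (-52, 23, 140) mm and turned 0.70 rad to the left, so its long axis (its local x) points about along the bar at the start. Origin: middle of its underside. The pin is clamped in a slot along that long axis, up to 10 mm either way of the plate's middle: where exactly is not measured and has to be felt.
- pin_spot (a point): The point over the middle of the pin plate at the height of the pin's flat top, 20 mm above the roof; the pin's real axis lies within 10 mm of it along the plate's long axis. Pin: upright, 8 mm in diameter, on a collar 16 mm wide whose top, 9 mm above the roof, the lowered bar comes to lie on; the hole so sinks 11 mm over the pin.
- filter_tin: Bystander: round tin with green lid, 58 mm across, 24 high, standing on the roof at the right rear. Origin: middle of its underside.
- septa_pot: Bystander: white pot with orange lid, 40 mm across, 42 high, beside the cabinet's right wall. Origin: middle of its underside.
- bottle_blue: Bystander: clear bottle with blue cap, 86 mm across, 181 high, on the left. Origin: middle of its underside.
- amber: Bystander: brown bottle with black cap, 52 mm across, 105 high, front left. Origin: middle of its underside.
- column: Bystander: steel column, 18 x 144 x 16 mm, lying front right. Origin: middle of its underside.
- wrench: Bystander: small wrench, 26 x 136 x 5 mm, lying front right. Origin: middle of its underside.
- calculator: Bystander: black calculator, 70 x 118 x 14 mm, lying in front on the right. Origin: middle of its underside.

How it is judged:
On the way:
1. the stay is lifted clear of the pin (angle between stay's own z axis and vertical above 0.085 rad), for 0.1 s.
At the end, for the whole second after the job is handed in: The stay lies down level (tilted less than 0.015 rad) with its middle round hole over the pin: the hole's centre within 10 mm of the pin plate's middle in the cabinet's x and y, and the door standing open between 0.78 and 1.07 rad, with the stay let go (angle between stay's own z axis and vertical below 0.015 rad and x of middle_hole in the frame of cabinet between -0.062 and -0.042 m and y of middle_hole in the frame of cabinet between 0.013 and 0.033 m and value of joint door between 0.78 and 1.07 rad); the robot touches nothing.
It fails at once if the stay is forced against the pin or its plate (contact force between stay and pin_plate above 20 N).
It fails at once if a bystander is pushed more than 3 cm (distance of any of bottle_blue, amber, septa_pot, filter_tin, column, wrench, calculator from where it was at the start of the episode above 0.03 m).
It fails at once if a bottle, pot or tin is tipped over (angle between any of bottle_blue, amber, septa_pot, filter_tin's own z axis and vertical above 0.35 rad).
It also fails if it takes over 64 s, if anything falls off the work surface, if the arm or the gripper's body presses on something with over 40 N, if the wrist force passes 120 N, or if a joint passes its speed limit or range.

## Working session

There is one attempt and no reset: what is moved stays moved. The work goes in short steps, Python scripts to look and compute and a shell command to move; the robot and the scene stay as the last step left them, time stands still between calls to the robot, and variables do not carry over. Pictures are saved under pics/ and viewed, about 8 in all and at most 12, crops included, and the job is handed in when it is done.

```bash
mkdir -p pics
python3 - <<'E'
from workcell import env
import cv2
s=env.get_state(); print(s)
for n in("scene","top"):
    im=env.read_camera(n); cv2.imwrite(f"pics/{n}0.png",im); print(n,env.camera_params(n))
E
```

```text
{'clock': 0.0, 'joint_pos': array([-1.34058107e+00,  3.14042636e-01,  4.50314389e-02,  1.30359245e+00,
       -6.01482347e-06,  1.43119951e+00]), 'qvel': array([-0.0011035 , -0.00117107, -0.00017735, -0.00025116, -0.00461252,
        0.00149165]), 'tau': array([ 2.81425209e-04, -4.80626500e+01,  2.98532009e+01,  1.93659071e-02,
        7.26173016e-05, -3.90054709e-06]), 'tcp_pos': array([ 0.20770801, -0.53565654,  0.23040628]), 'orientation': array([-9.02596868e-04,  9.82953129e-01,  1.83854099e-01, -4.39344718e-05]), 'wrist_force': array([ 0.81202392, -0.64977083,  0.2169748 ]), 'ft_torque': array([-0.00733963, -0.01305402, -0.02372623]), 'finger_gap': 0.08517766116893373}
scene {'fx': 515.0361552474371, 'fy': 515.0361552474371, 'cx': 321.5001015084809, 'cy': 199.07483527293473, 'view': array([[ 0.68173143, -0.73153602,  0.0098644 , -0.39436351],
       [ 0.42174589,  0.40397849,  0.81174614, -0.31758742],
       [-0.59780655, -0.54923258,  0.58392714, -1.47726505],
       [ 0.        ,  0.        ,  0.        ,  1.        ]])}
top {'fx': 486.3930112948055, 'fy': 486.3930112948055, 'cx': 321.0099479303729, 'cy': 203.19883321958574, 'view': array([[ 0.02729709, -0.99950769,  0.01546758, -0.06116173],
       [ 0.98864227,  0.02928151,  0.14740776, -0.53572167],
       [-0.1477881 ,  0.0112681 ,  0.98895486, -1.61562495],
       [ 0.        ,  0.        ,  0.        ,  1.        ]])}
```

View pics/top0.png

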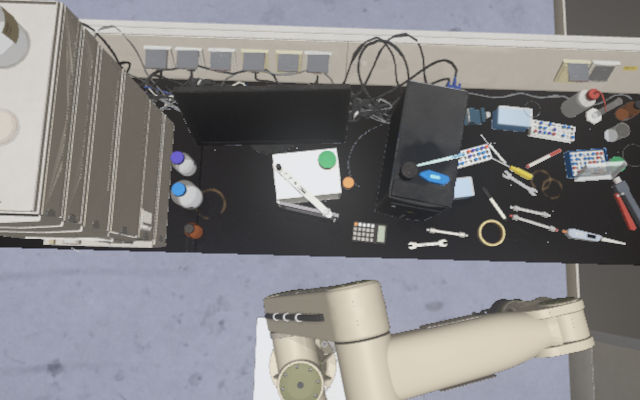

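View pics/scene0.png

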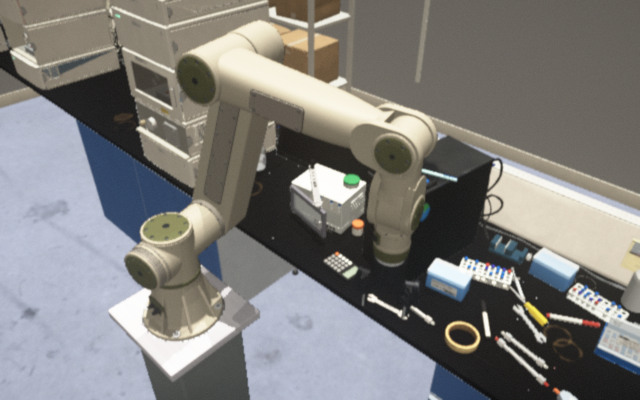

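Run:
```python
import cv2
im=cv2.imread("pics/top0.png")[135:235,255:365]
cv2.imwrite("pics/c1.png",cv2.resize(im,None,fx=6,fy=6,interpolation=cv2.INTER_CUBIC)[:600,:])
```

```text
(no output)
```

View pics/c1.png

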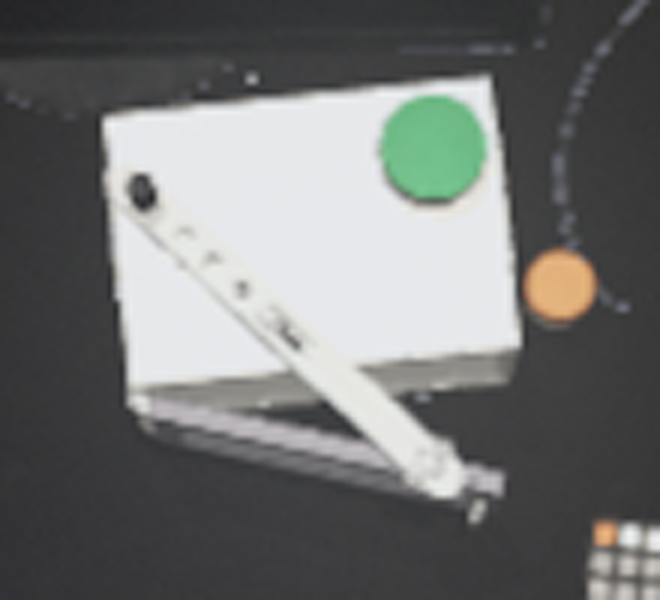

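```bash
cat > h.py <<'E'
import numpy as np
from workcell import env
def ray(cam,uv,z,P=None):
    P=P or env.camera_params(cam); V=P["view"]; R=V[:3,:3]; c=-R.T@V[:3,3]
    d=R.T@np.array([(uv[0]-P["cx"])/P["fx"],-(uv[1]-P["cy"])/P["fy"],-1])
    return c+d*(z-c[2])/d[2]
def proj(cam,p,P=None):
    P=P or env.camera_params(cam); q=P["view"][:3,:3]@p+P["view"][:3,3]
    return np.array([P["cx"]-P["fx"]*q[0]/q[2],P["cy"]+P["fy"]*q[1]/q[2]])
E
python3 - <<'E'
from h import *
f=lambda u,v,z:ray("top",(u/6+255-.4,v/6+135-.4),z)
C=np.array([f(104,117,.14),f(490,75,.14),f(520,348,.14),f(130,390,.14)])[:,:2]
L=np.array([[75,105],[75,-105],[-75,-105],[-75,105]])/1000
c=C.mean(0);H=L.T@(C-c);th=np.arctan2(H[0,1]-H[1,0],H[0,0]+H[1,1])
R=np.array([[np.cos(th),-np.sin(th)],[np.sin(th),np.cos(th)]])
print("cab",c,th,"resid",(C-c-L@R.T)*1000)
k=f(142,184,.186); p=f(430,460,.154)
print("knob",k,"pivot",p,"dist",np.linalg.norm((k-p)[:2]),"bar yaw",np.arctan2(*(k-p)[1::-1]))
W=lambda x,y:c+R@np.array([x,y])/1000
spot=W(-52,23);h=W(-84,98); print("spot",spot,"hinge",h)
print("pivot dist hinge",np.linalg.norm(p[:2]-h),"pin along bar",np.linalg.norm(spot-p[:2]))
d=p[:2]-h;a=np.arctan2(*(R.T@d)[::-1]);print("door ang",-np.pi/2-a)
# goal for pin offsets
ax=R@np.array([np.cos(.7),np.sin(.7)])
from scipy.optimize import brentq
for s in(-10,-5,0,5,10):
    q=spot+ax*s/1000
    P=lambda t:h+R@(.155*np.array([-np.sin(t),-np.cos(t)]))
    t=brentq(lambda t:np.linalg.norm(P(t)-q)-.157,.4,1.5)
    b=np.arctan2(*(q-P(t))[::-1]); u=np.array([np.cos(b),np.sin(b)])
    print(s,"door",t,"pivot",P(t),"yaw",b,"knob",P(t)+.208*u,"pin",q)
E
```

```text
cab [0.61876743 0.00473477] 0.13767505866518587 resid [[-0.23196117 -0.42667382]
 [ 0.83890376 -0.3764796 ]
 [-0.25760225  0.75500888]
 [-0.34934033  0.04814454]]
knob [0.63160623 0.09292608 0.186     ] pivot [ 0.49495818 -0.06191236  0.154     ] dist 0.2065130370505823 bar yaw 0.8477229631064589
spot [0.56410294 0.02038063] hinge [0.52211269 0.09027926]
pivot dist hinge 0.1545951450679597 pin along bar 0.10748550603918852
door ang 0.31424018799121445
-10 door 1.027026028891007 pivot [ 0.40172991 -0.00735775] yaw 0.12971048980842478 knob [0.60798258 0.01954644] pin [0.55741101 0.01294974]
-5 door 0.9785836956404855 pivot [ 0.40659905 -0.01307256] yaw 0.1905636380024349 knob [0.61083375 0.02632521] pin [0.56075697 0.01666518]
0 door 0.9268471647257682 pivot [ 0.41209829 -0.01890788] yaw 0.25293358023068485 knob [0.61348024 0.03314314] pin [0.56410294 0.02038063]
5 door 0.8720057738934616 pivot [ 0.41824866 -0.02477404] yaw 0.3165340223811988 knob [0.61591522 0.03997108] pin [0.5674489  0.02409608]
10 door 0.8143326477009624 pivot [ 0.42505315 -0.03056959] yaw 0.3810057157731179 knob [0.61813771 0.04677609] pin [0.57079486 0.02781152]
```

```bash
python3 -m pendant '[{"fingers":85,"delta_pos":[26,-28.3,-12.5],"angular":[0,0,0]},{"fingers":85,"delta_pos":[26,-28.3,-12.5],"angular":[0,0,0]},{"fingers":85,"delta_pos":[26,-28.3,-12.5],"angular":[0,0,0]},{"fingers":85,"delta_pos":[26,-28.3,-12.5],"angular":[0,0,0]},{"fingers":85,"delta_pos":[26,-28.3,-12.5],"angular":[0,0,0]},{"fingers":85,"delta_pos":[26,-28.3,-12.5],"angular":[0,0,0]},{"fingers":85,"delta_pos":[26,-28.3,-12.5],"angular":[0,0,0]},{"fingers":85,"delta_pos":[26,-28.3,-12.5],"angular":[0,0,0]}]' 25
python3 -m pendant '[{"fingers":85,"delta_pos":[27.8,-26.7,0],"angular":[0,0,0]},{"fingers":85,"delta_pos":[27.8,-26.7,0],"angular":[0,0,0]},{"fingers":85,"delta_pos":[27.8,-26.7,0],"angular":[0,0,0]},{"fingers":85,"delta_pos":[27.8,-26.7,0],"angular":[0,0,0]},{"fingers":85,"delta_pos":[27.8,-26.7,0],"angular":[0,0,0]},{"fingers":85,"delta_pos":[27.8,-26.7,0],"angular":[0,0,0]},{"fingers":85,"delta_pos":[27.8,-26.7,0],"angular":[0,0,0]},{"fingers":85,"delta_pos":[27.8,-26.7,0],"angular":[0,0,0]}]'
python3 - <<'E'
from h import *
from scipy.spatial.transform import Rotation as Ro
s=env.get_state(); P=env.camera_params("wrist"); V=P["view"];R=V[:3,:3];c=-R.T@V[:3,3]
T=Ro.from_quat(np.roll(s["orientation"],-1)).as_matrix()
print(s["joint_pos"],s["tcp_pos"],"\ncam in tool",T.T@(c-s["tcp_pos"]),"fwd in tool",T.T@-R[2],"right",T.T@R[0],P["fx"])
E
```

```text
clock: 0.9
tcp_pos: [0.32, -0.2482, 0.3315]
orientation: [-0.0, 0.983, 0.184, -0.0]
wrist_force: [0.7, -1.0, -0.4]
finger_gap: 0.085
clock: 1.7
tcp_pos: [0.4503, 0.0313, 0.331]
orientation: [0.0, 0.983, 0.184, -0.0]
wrist_force: [0.6, -1.4, 0.2]
finger_gap: 0.0849
[-1.08601589e-01  6.11432058e-02 -2.29639939e-02  1.48698605e+00
 -1.79874990e-04  2.66295356e+00] [0.4503233  0.03132078 0.33103327] 
cam in tool [ 0.081805    0.00257929 -0.14279189] fwd in tool [-3.17536660e-01  1.45069181e-04  9.48245985e-01] right [4.69409558e-04 9.99999890e-01 4.20310609e-06] 340.3816078975499
```

```bash
python3 -m pendant '[{"fingers":85,"delta_pos":[0,0,0],"angular":[0,0,-0.1195]},{"fingers":85,"delta_pos":[0,0,0],"angular":[0,0,-0.1195]},{"fingers":85,"delta_pos":[0,0,0],"angular":[0,0,-0.1195]},{"fingers":85,"delta_pos":[0,0,0],"angular":[0,0,-0.1195]},{"fingers":85,"delta_pos":[33.2,19,18.2],"angular":[0,0,0]},{"fingers":85,"delta_pos":[33.2,19,18.2],"angular":[0,0,0]},{"fingers":85,"delta_pos":[33.2,19,18.2],"angular":[0,0,0]},{"fingers":85,"delta_pos":[33.2,19,18.2],"angular":[0,0,0]},{"fingers":85,"delta_pos":[33.2,19,18.2],"angular":[0,0,0]},{"fingers":85,"delta_pos":[0,0,0],"angular":[0,0,0]}]'
python3 - <<'E'
from h import *
import cv2,pickle
s=env.get_state();pickle.dump((s,env.camera_params("wrist")),open("w1.pkl","wb"))
cv2.imwrite("pics/w1.png",env.read_camera("wrist")); print(s["joint_pos"],s["orientation"])
for n,p in dict(spot=[.5641,.0204,.16],knob=[.6316,.0929,.186],pivot=[.495,-.0619,.154]).items(): print(n,proj("wrist",np.array(p)))
E
```

```text
clock: 2.7
tcp_pos: [0.6328, 0.0923, 0.2334]
orientation: [-0.002, 0.911, 0.412, -0.003]
wrist_force: [-0.2, -0.0, -1.3]
finger_gap: 0.0847
[1.93548855e-02 4.49655365e-01 2.51548960e-01 1.38029660e+00
 2.29137018e-04 2.31197571e+00] [-0.00160434  0.91124416  0.411849   -0.0034503 ]
spot [312.36714175 330.22513838]
knob [314.84234867 225.14878567]
pivot [316.08358112 424.86487766]
```

View pics/w1.png

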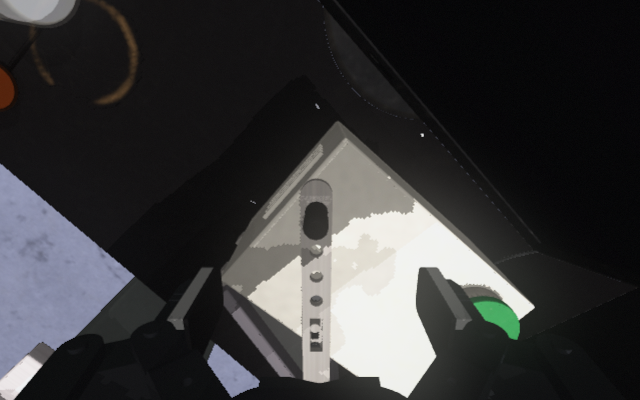

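The wrist view shows the knob at (316,220), the holes at rows 250, 276 and 301, and the slot at rows 318–352. A bright pin head sits at about (315,328). I'll zoom on the slot.

Run:
```python
import cv2
im=cv2.imread("pics/w1.png")[170:370,276:356]
cv2.imwrite("pics/c2.png",cv2.rotate(cv2.resize(im,None,fx=4,fy=3,interpolation=cv2.INTER_CUBIC)[:600],0)[:, :])
from h import *
import pickle
s,P=pickle.load(open("w1.pkl","rb"))
for n,uv,z in(("h178",(316,250),.154),("h157",(316,276),.154),("h136",(316,301),.154),("slot120",(316,318),.154),("slot88",(316,352),.154),("pin",(315.5,328),.160)):
    print(n,ray(0,uv,z,P)[:2])
```

```text
h178 [0.61232267 0.06950264]
h157 [0.59812139 0.05345233]
h136 [0.58369413 0.03714661]
slot120 [0.57341794 0.02553244]
slot88 [0.55163367 0.00091183]
pin [0.57019359 0.02232833]
```

View pics/c2.png

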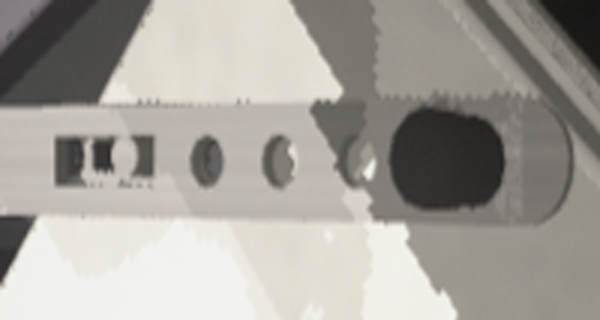

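The highlights are ambiguous: they could be the pin's top or its side. I'll move the wrist camera over the pin for a view straight down.

```bash
python3 -m pendant '[{"fingers":85,"delta_pos":[-42,0,0],"angular":[0,0,0]},{"fingers":85,"delta_pos":[-42,0,0],"angular":[0,0,0]},{"fingers":85,"delta_pos":[-42,0,0],"angular":[0,0,0]},{"fingers":85,"delta_pos":[-42,0,0],"angular":[0,0,0]},{"fingers":85,"delta_pos":[0,0,0],"angular":[0,0,0]},{"fingers":85,"delta_pos":[0,0,0],"angular":[0,0,0]}]'
python3 - <<'E'
from h import *
import cv2,pickle
s=env.get_state();P=env.camera_params("wrist");pickle.dump((s,P),open("w2.pkl","wb"))
im=env.read_camera("wrist");cv2.imwrite("pics/w2.png",im)
q=proj(0,np.array([.5641,.0204,.16]),P);print(q)
r=int(q[1]);c=int(q[0]);r0=max(r-70,0);c0=c-50;print("origin",r0,c0)
cv2.imwrite("pics/c3.png",cv2.resize(im[r0:r0+120,c0:c0+100],None,fx=5,fy=5,interpolation=cv2.INTER_CUBIC))
E
```

```text
clock: 3.35
tcp_pos: [0.519, -0.0354, 0.2418]
orientation: [0.001, 0.912, 0.41, 0.001]
wrist_force: [0.3, 0.9, 0.2]
finger_gap: 0.0846
[309.85001023 103.31354771]
origin 33 259
```

View pics/c3.png

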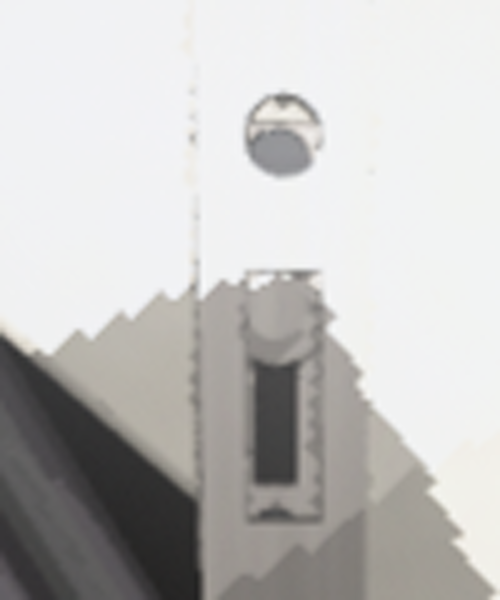

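Run:
```python
from h import *
import pickle
s,P=pickle.load(open("w2.pkl","rb"))
f=lambda u,v,z: ray(0,(259+u/5-.4,33+v/5-.4),z,P)[:2]
pin=f(281,303,.160);e1=f(284,270,.154);e2=f(284,521,.154);h=f(284,135,.154)
print("pin",pin,"slot ends",e1,e2,np.linalg.norm(e1-e2),"h136",h,"pin-h136",np.linalg.norm(pin-h))
spot=np.array([.5641,.02038]);th=.1377+.7;ax=np.array([np.cos(th),np.sin(th)]);n=np.array([-ax[1],ax[0]])
print("s",(pin-spot)@ax,"lat",(pin-spot)@n, "collar edge",f(278,366,.149), "plateslot low",f(277,485,.143)); 
print("plate slot end s", (f(277,485,.143)-spot)@ax)
V=P["view"];print("cam",-V[:3,:3].T@V[:3,3])
```

```text
pin [0.57052159 0.02287697] slot ends [0.57340166 0.02562261] [0.55215697 0.00179913] 0.031920140838720884 h136 [0.58407036 0.03758634] pin-h136 0.01999836931462905
s 0.006152669175214964 lat -0.003101015427595284 collar edge [0.56471612 0.0171545 ] plateslot low [0.55369658 0.00514768]
plate slot end s -0.018280920548508908
cam [0.5740929  0.02321088 0.38474871]
```

The straight-down view shows the pin disc at about crop (281,303), against the slot's outer end at stay x≈116 and well centred across the slot. I'll go down to the knob now.

```bash
python3 -m pendant '[{"fingers":85,"delta_pos":[42.5,0,2],"angular":[0,0,0]},{"fingers":85,"delta_pos":[42.5,0,2],"angular":[0,0,0]},{"fingers":60,"delta_pos":[42.5,0,2],"angular":[0,0,0]},{"fingers":50,"delta_pos":[42.5,0,2],"angular":[0,0,0]},{"fingers":40,"delta_pos":[0,0,10],"angular":[0,0,0]},{"fingers":35,"delta_pos":[0,0,0],"angular":[0,0,0]},{"fingers":35,"delta_pos":[0,0,0],"angular":[0,0,0]}]' 20
python3 - <<'E'
from h import *
import cv2
from scipy.spatial.transform import Rotation as Ro
s=env.get_state();P=env.camera_params("wrist");T=Ro.from_quat(np.roll(s["orientation"],-1))
print(s["tcp_pos"],T.as_matrix().round(4),s["wrist_force"])
im=env.read_camera("wrist");cv2.imwrite("pics/w3.png",im)
print(proj(0,s["tcp_pos"],P),proj(0,np.array([.632,.0913,.186]),P))
cv2.imwrite("pics/c4.png",cv2.resize(im[150:350,220:420],None,fx=3,fy=3))
E
```

```text
clock: 4.1
tcp_pos: [0.6317, 0.0931, 0.2219]
orientation: [-0.0, 0.911, 0.412, -0.001]
wrist_force: [0.2, 0.3, 0.7]
finger_gap: 0.0353
[0.63172717 0.09305399 0.22185129] [[ 6.610e-01  7.504e-01 -1.600e-03]
 [ 7.504e-01 -6.610e-01 -3.000e-04]
 [-1.300e-03 -1.000e-03 -1.000e+00]] [0.15288655 0.27540659 0.74254876]
[313.84360419 267.94880013] [317.25401907 238.37670978]
```

View pics/c4.png

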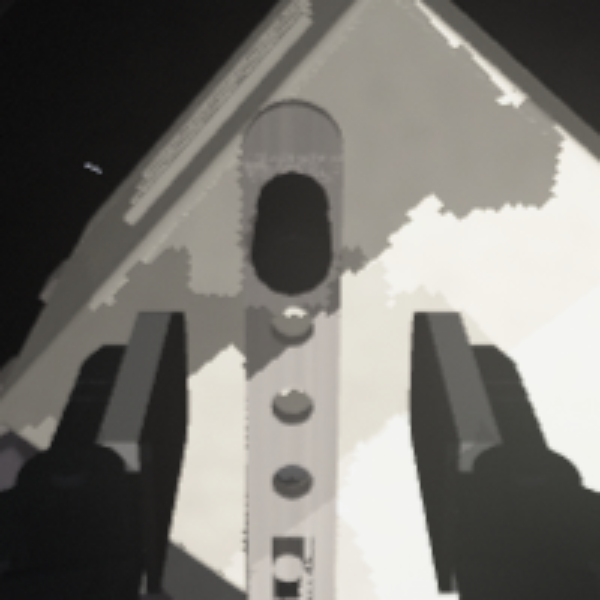

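Run:
```python
import cv2,numpy as np
from h import *
P=env.camera_params("wrist");print(P["cx"],P["cy"])
im=cv2.cvtColor(cv2.imread("pics/w3.png"),cv2.COLOR_BGR2GRAY).astype(int)
for r in (215,225,232,240,258,262,270,280,290):
    row=im[r,225:415]; d=np.diff(row); b=np.where(row<60)[0]+225
    runs=np.split(b,np.where(np.diff(b)>1)[0]+1); print(r,[(x[0],x[-1]) for x in runs if len(x)>3])
    
im=cv2.cvtColor(cv2.imread("pics/w1.png"),cv2.COLOR_BGR2GRAY).astype(int)
for r in (220,230,280,290,300,320):
    b=np.where(im[r,150:500]<85)[0]+150
    runs=np.split(b,np.where(np.diff(b)>1)[0]+1); print("w1",r,[(x[0],x[-1]) for x in runs if len(x)>3])
```

```text
319.14003946592237 202.23171296750934
215 [(np.int64(225), np.int64(256)), (np.int64(307), np.int64(327))]
225 [(np.int64(225), np.int64(248)), (np.int64(305), np.int64(329))]
232 [(np.int64(225), np.int64(244)), (np.int64(304), np.int64(329))]
240 [(np.int64(225), np.int64(238)), (np.int64(306), np.int64(328))]
258 [(np.int64(225), np.int64(231)), (np.int64(276), np.int64(280))]
262 [(np.int64(225), np.int64(229)), (np.int64(275), np.int64(281))]
270 [(np.int64(248), np.int64(260)), (np.int64(273), np.int64(281))]
280 [(np.int64(244), np.int64(257)), (np.int64(270), np.int64(281))]
290 [(np.int64(240), np.int64(254)), (np.int64(268), np.int64(281))]
w1 220 [(np.int64(150), np.int64(260)), (np.int64(303), np.int64(327)), (np.int64(448), np.int64(499))]
w1 230 [(np.int64(150), np.int64(254)), (np.int64(303), np.int64(327)), (np.int64(459), np.int64(499))]
w1 280 [(np.int64(150), np.int64(221)), (np.int64(418), np.int64(432)), (np.int64(446), np.int64(450))]
w1 290 [(np.int64(150), np.int64(234)), (np.int64(417), np.int64(439)), (np.int64(453), np.int64(463))]
w1 300 [(np.int64(150), np.int64(248)), (np.int64(311), np.int64(316)), (np.int64(416), np.int64(445)), (np.int64(459), np.int64(499))]
w1 320 [(np.int64(150), np.int64(169)), (np.int64(183), np.int64(235)), (np.int64(251), np.int64(276)), (np.int64(315), np.int64(318)), (np.int64(422), np.int64(456)), (np.int64(471), np.int64(484))]
```

```bash
python3 -m pendant '[{"fingers":35,"delta_pos":[0,-1.3,20],"angular":[0,0,0]},{"fingers":35,"delta_pos":[0,0,21],"angular":[0,0,0]},{"fingers":35,"delta_pos":[0,0,20],"angular":[0,0,0]},{"fingers":24,"delta_pos":[0,0,0],"angular":[0,0,0]},{"fingers":21,"delta_pos":[0,0,0],"angular":[0,0,0]},{"fingers":19,"delta_pos":[0,0,0],"angular":[0,0,0]},{"fingers":18,"delta_pos":[0,0,0],"angular":[0,0,0]}]' 20
python3 -m pendant '[{"fingers":17,"delta_pos":[0,0,0],"angular":[0,0,0]},{"fingers":17,"delta_pos":[0,0,0],"angular":[0,0,0]}]' 20
```

```text
clock: 4.85
tcp_pos: [0.632, 0.0935, 0.1629]
orientation: [0.0, 0.912, 0.411, 0.001]
wrist_force: [-0.1, 0.5, 0.9]
finger_gap: 0.0182
clock: 5.05
tcp_pos: [0.6318, 0.0938, 0.162]
orientation: [0.0, 0.911, 0.411, 0.0]
wrist_force: [-1.5, 1.6, 0.5]
finger_gap: 0.0173
```

```bash
python3 -m pendant '[{"fingers":17,"delta_pos":[0,-0.4,0],"angular":[0,0,0]},{"fingers":16.5,"delta_pos":[0,0,0],"angular":[0,0,0]},{"fingers":16.5,"delta_pos":[0,0,0],"angular":[0,0,0]}]' 20
python3 -m pendant '[{"fingers":15,"delta_pos":[0,0,0],"angular":[0,0,0]},{"fingers":14,"delta_pos":[0,0,0],"angular":[0,0,0]},{"fingers":14,"delta_pos":[0,0,0],"angular":[0,0,0]}]' 20
```

```text
clock: 5.35
tcp_pos: [0.6313, 0.0939, 0.1612]
orientation: [0.0, 0.911, 0.411, 0.0]
wrist_force: [-0.4, 0.5, 1.0]
finger_gap: 0.0166
clock: 5.65
tcp_pos: [0.6312, 0.094, 0.1612]
orientation: [-0.0, 0.911, 0.411, 0.0]
wrist_force: [0.3, 1.1, 0.3]
finger_gap: 0.0154
```

```bash
cat > plan.py <<'E'
from h import *
from scipy.optimize import brentq,fsolve
from scipy.spatial.transform import Rotation as Ro
h=np.array([.5221,.0903]);th=.1377;Rc=np.array([[np.cos(th),-np.sin(th)],[np.sin(th),np.cos(th)]])
spot=np.array([.5641,.0204]);ax=np.array([np.cos(th+.7),np.sin(th+.7)])
P=lambda t:h+Rc@(.155*np.array([-np.sin(t),-np.cos(t)]))
u=lambda b:np.array([np.cos(b),np.sin(b)])
def solve(K,r=.208,g=(.31,.848)): return fsolve(lambda v:P(v[0])+r*u(v[1])-K,g)
def hole(q,x=.157):
    t=brentq(lambda t:np.linalg.norm(P(t)-q)-x,.4,1.5);d=q-P(t);return t,np.arctan2(d[1],d[0])
def pose(t,b,phi):
    s=Ro.from_euler("ZY",[b,-phi]);T=s*Ro.from_euler("x",np.pi)
    return np.r_[P(t),.149]+s.apply([.208,0,.012]),T
def rows(W):
    for (p,T),(q,U) in zip(W,W[1:]):
        print((T.inv().apply(q-p)*1000).round(1).tolist(),(T.inv()*U).as_rotvec().round(4).tolist())
E
python3 - <<'E'
from plan import *
for K in([.6312,.094],[.6316,.0929],[.6322,.0951],[.6302,.0929]):
    t0,b0=solve(np.array(K)); q=P(t0)+.116*u(b0);t1,b1=hole(q)
    print(K,"door,yaw",t0,b0,"pin",q,"s",(q-spot)@ax,"goal",t1,b1,"dK",(P(t1)-P(t0)+.208*(u(b1)-u(b0)))*1000)
t0,b0=solve(np.array([.6312,.094]));t1,b1=hole(P(t0)+.116*u(b0))
print("lift");rows([pose(t0,b0,f) for f in np.linspace(0,.16,6)])
print("swing");rows([pose(t0+(t1-t0)*f,b0+(b1-b0)*f,.16) for f in np.linspace(0,1,21)])
E
```

```text
[0.6312, 0.094] door,yaw 0.3219074179293944 0.8486267996470108 pin [0.5703867  0.02496565] s 0.007599650598688579 goal 0.8324489573251326 0.3493486679614887 dK [-12.89391618 -51.57777308]
[0.6316, 0.0929] door,yaw 0.32889596951137134 0.8392063634497716 pin [0.57013907 0.02444159] s 0.007044515774890256 goal 0.8377104335248509 0.3422548514014663 dK [-13.41891483 -51.34219824]
[0.6322, 0.0951] door,yaw 0.3033003180923675 0.8603558465336029 pin [0.57220057 0.02535713] s 0.009104359019320944 goal 0.8089901107860614 0.36762082328958734 dK [-12.4069954 -51.4136626]
[0.6302, 0.0929] door,yaw 0.3407328657461339 0.8366242747744042 pin [0.56856251 0.02460051] s 0.006107621392094245 goal 0.8561890440288085 0.3307402933259717 dK [-13.40157896 -51.73757765]
lift
[-0.5, -0.0, -6.6] [0.0, 0.032, -0.0]
[-0.5, 0.0, -6.6] [0.0, 0.032, 0.0]
[-0.5, 0.0, -6.6] [-0.0, 0.032, -0.0]
[-0.5, -0.0, -6.6] [0.0, 0.032, 0.0]
[-0.5, -0.0, -6.6] [0.0, 0.032, -0.0]
swing
[-2.0, 1.7, -0.3] [-0.004, 0.0, 0.0246]
[-2.0, 1.7, -0.3] [-0.004, -0.0, 0.0246]
[-2.0, 1.7, -0.3] [-0.004, 0.0, 0.0246]
[-2.0, 1.7, -0.3] [-0.004, 0.0, 0.0246]
[-2.0, 1.7, -0.3] [-0.004, -0.0, 0.0246]
[-2.0, 1.6, -0.3] [-0.004, -0.0, 0.0246]
[-2.0, 1.6, -0.3] [-0.004, 0.0, 0.0246]
[-2.0, 1.6, -0.3] [-0.004, 0.0, 0.0246]
[-2.0, 1.6, -0.3] [-0.004, -0.0, 0.0246]
[-2.0, 1.6, -0.3] [-0.004, 0.0, 0.0246]
[-2.0, 1.6, -0.3] [-0.004, -0.0, 0.0246]
[-2.0, 1.6, -0.3] [-0.004, -0.0, 0.0246]
[-2.0, 1.6, -0.3] [-0.004, 0.0, 0.0246]
[-2.0, 1.6, -0.3] [-0.004, -0.0, 0.0246]
[-2.0, 1.6, -0.3] [-0.004, 0.0, 0.0246]
[-2.0, 1.6, -0.3] [-0.004, -0.0, 0.0246]
[-2.0, 1.6, -0.3] [-0.004, -0.0, 0.0246]
[-2.0, 1.6, -0.3] [-0.004, 0.0, 0.0246]
[-2.0, 1.6, -0.3] [-0.004, -0.0, 0.0246]
[-2.0, 1.6, -0.3] [-0.004, -0.0, 0.0246]
```

```bash
python3 -m pendant '[{"fingers":13,"delta_pos":[-0.2,0,-3.3],"angular":[0,0.016,0]},{"fingers":13,"delta_pos":[-0.3,0,-3.3],"angular":[0,0.016,0]},{"fingers":13,"delta_pos":[0,0,0],"angular":[0,0,0]}]' 22
python3 -m pendant '[{"fingers":13,"delta_pos":[-0.5,0,-6.6],"angular":[0,0.032,0]},{"fingers":13,"delta_pos":[-0.5,0,-6.6],"angular":[0,0.032,0]},{"fingers":13,"delta_pos":[-0.5,0,-6.6],"angular":[0,0.032,0]},{"fingers":13,"delta_pos":[-0.5,0,-6.6],"angular":[0,0.032,0]},{"fingers":13,"delta_pos":[0,0,0],"angular":[0,0,0]},{"fingers":13,"delta_pos":[0,0,0],"angular":[0,0,0]}]'
```

```text
clock: 5.95
tcp_pos: [0.6309, 0.0933, 0.1686]
orientation: [-0.007, 0.911, 0.411, 0.015]
wrist_force: [0.4, 2.5, 0.5]
finger_gap: 0.0153
clock: 6.55
tcp_pos: [0.6282, 0.09, 0.1947]
orientation: [-0.033, 0.909, 0.41, 0.073]
wrist_force: [0.5, 1.8, -0.1]
finger_gap: 0.015
```

```bash
python3 -m pendant '[{"fingers":13,"delta_pos":[-2,1.7,-0.3],"angular":[-0.004,0,0.0246]},{"fingers":13,"delta_pos":[-2,1.7,-0.3],"angular":[-0.004,0,0.0246]},{"fingers":13,"delta_pos":[-2,1.7,-0.3],"angular":[-0.004,0,0.0246]},{"fingers":13,"delta_pos":[-2,1.7,-0.3],"angular":[-0.004,0,0.0246]},{"fingers":13,"delta_pos":[-2,1.7,-0.3],"angular":[-0.004,0,0.0246]},{"fingers":13,"delta_pos":[-2,1.6,-0.3],"angular":[-0.004,0,0.0246]},{"fingers":13,"delta_pos":[-2,1.6,-0.3],"angular":[-0.004,0,0.0246]},{"fingers":13,"delta_pos":[-2,1.6,-0.3],"angular":[-0.004,0,0.0246]},{"fingers":13,"delta_pos":[-2,1.6,-0.3],"angular":[-0.004,0,0.0246]},{"fingers":13,"delta_pos":[-2,1.6,-0.3],"angular":[-0.004,0,0.0246]}]' 
python3 -m pendant '[{"fingers":13,"delta_pos":[-2,1.6,-0.3],"angular":[-0.004,0,0.0246]},{"fingers":13,"delta_pos":[-2,1.6,-0.3],"angular":[-0.004,0,0.0246]},{"fingers":13,"delta_pos":[-2,1.6,-0.3],"angular":[-0.004,0,0.0246]},{"fingers":13,"delta_pos":[-2,1.6,-0.3],"angular":[-0.004,0,0.0246]},{"fingers":13,"delta_pos":[-2,1.6,-0.3],"angular":[-0.004,0,0.0246]},{"fingers":13,"delta_pos":[-2,1.6,-0.3],"angular":[-0.004,0,0.0246]},{"fingers":13,"delta_pos":[-2,1.6,-0.3],"angular":[-0.004,0,0.0246]},{"fingers":13,"delta_pos":[-2,1.6,-0.3],"angular":[-0.004,0,0.0246]},{"fingers":13,"delta_pos":[-2,1.6,-0.3],"angular":[-0.004,0,0.0246]},{"fingers":13,"delta_pos":[-2,1.6,-0.3],"angular":[-0.004,0,0.0246]},{"fingers":13,"delta_pos":[0,0,0],"angular":[0,0,0]},{"fingers":13,"delta_pos":[0,0,0],"angular":[0,0,0]}]'
python3 - <<'E'
from plan import *
import cv2
s=env.get_state();T=Ro.from_quat(np.roll(s["orientation"],-1))
t0,b0=solve(np.array([.6312,.094]));t1,b1=hole(P(t0)+.116*u(b0))
p,U=pose(t1,b1,.16)
print("tcp",s["tcp_pos"],"want",p,"rot err",(T.inv()*U).as_rotvec(),"F tool",T.inv().apply(s["wrist_force"]))
im=env.read_camera("wrist");cv2.imwrite("pics/w4.png",im);cv2.imwrite("pics/c5.png",cv2.resize(im[150:400,220:420],None,fx=2.4,fy=2.4))
im=env.read_camera("top");cv2.imwrite("pics/t2.png",im)
E
```

```text
clock: 7.55
tcp_pos: [0.6242, 0.0644, 0.1938]
orientation: [-0.023, 0.953, 0.293, 0.076]
wrist_force: [2.7, 1.3, 0.1]
finger_gap: 0.0151
clock: 8.75
tcp_pos: [0.6135, 0.041, 0.1934]
orientation: [-0.014, 0.982, 0.173, 0.078]
wrist_force: [1.9, 1.0, -0.0]
finger_gap: 0.0149
tcp [0.61346247 0.04104673 0.19338218] want [0.6140135  0.04085848 0.19398491] rot err [ 5.04778430e-04  6.51500694e-04 -5.51367182e-05] F tool [ 2.09599283 -0.24943045  0.347696  ]
```

View pics/c5.png

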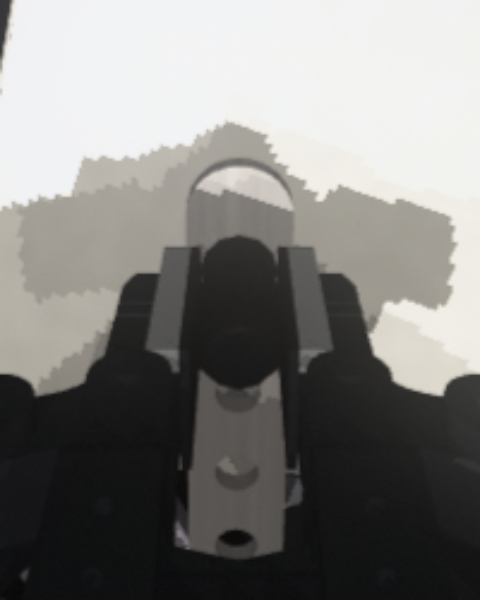

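```bash
python3 -m pendant '[{"fingers":13,"delta_pos":[0.4,0.3,0],"angular":[0,0,0]},{"fingers":13,"delta_pos":[0.2,0,3.3],"angular":[0,-0.016,0]},{"fingers":13,"delta_pos":[0.2,0,3.3],"angular":[0,-0.016,0]},{"fingers":13,"delta_pos":[0.2,0,3.3],"angular":[0,-0.016,0]},{"fingers":13,"delta_pos":[0.1,0,3.3],"angular":[0,-0.016,0]},{"fingers":13,"delta_pos":[0.1,0,3.3],"angular":[0,-0.016,0]},{"fingers":13,"delta_pos":[0,0,0],"angular":[0,0,0]},{"fingers":13,"delta_pos":[0,0,0],"angular":[0,0,0]}]'
cat > chk.py <<'E'
from plan import *
import sys
s=env.get_state();T=Ro.from_quat(np.roll(s["orientation"],-1))
x=T.apply([1,0,0]);phi=np.arcsin(x[2]);yaw=np.arctan2(x[1],x[0])
t0,b0=solve(np.array([.6312,.094]));q=P(t0)+.116*u(b0);t1,b1=hole(q)
p,U=pose(t1,b1,phi)
print("tcp",s["tcp_pos"].round(4),"phi",phi.round(4),"yaw",yaw.round(4),"err tool mm",(T.inv().apply(p-s["tcp_pos"])*1000).round(2),"rot",(T.inv()*U).as_rotvec().round(4),"Ftool",T.inv().apply(s["wrist_force"]).round(1),"Mtool",T.inv().apply(s["ft_torque"]).round(3))
E
python3 chk.py
python3 -m pendant '[{"fingers":13,"delta_pos":[0.1,0,1.7],"angular":[0,-0.008,0]},{"fingers":13,"delta_pos":[0,0,0],"angular":[0,0,0]}]'
python3 chk.py
python3 -m pendant '[{"fingers":13,"delta_pos":[0.1,0,1.7],"angular":[0,-0.008,0]},{"fingers":13,"delta_pos":[0,0,0],"angular":[0,0,0]}]'
python3 chk.py
```

```text
clock: 9.65
tcp_pos: [0.6168, 0.042, 0.1769]
orientation: [-0.007, 0.984, 0.174, 0.039]
wrist_force: [-2.6, -0.7, -1.1]
finger_gap: 0.0147
tcp [0.6168 0.042  0.1769] phi 0.0789 yaw 0.3495 err tool mm [-0.01  0.11 -0.49] rot [ 0.0003 -0.      0.0002] Ftool [-2.7 -0.2  0.9] Mtool [ 0.042 -0.618 -0.017]
clock: 9.85
tcp_pos: [0.6172, 0.042, 0.1756]
orientation: [-0.006, 0.984, 0.174, 0.035]
wrist_force: [-2.6, -1.1, -0.7]
finger_gap: 0.0147
tcp [0.6172 0.042  0.1756] phi 0.0718 yaw 0.3493 err tool mm [-0.24 -0.03 -0.26] rot [ 0.0007  0.     -0.    ] Ftool [-2.9  0.1  0.5] Mtool [ 0.011 -0.602  0.004]
clock: 10.05
tcp_pos: [0.6176, 0.0421, 0.1739]
orientation: [-0.005, 0.984, 0.174, 0.032]
wrist_force: [-2.6, -0.3, -0.8]
finger_gap: 0.0149
tcp [0.6176 0.0421 0.1739] phi 0.0639 yaw 0.3494 err tool mm [-0.4  -0.06 -0.36] rot [ 0.0007 -0.      0.0001] Ftool [-2.6 -0.6  0.6] Mtool [-0.001 -0.504 -0.033]
```

```bash
python3 -m pendant '[{"fingers":13,"delta_pos":[-0.3,0,1.7],"angular":[0,-0.008,0]},{"fingers":13,"delta_pos":[0,0,0],"angular":[0,0,0]}]'
python3 chk.py
python3 -m pendant '[{"fingers":13,"delta_pos":[0.1,0,1.7],"angular":[0,-0.008,0]},{"fingers":13,"delta_pos":[0,0,0],"angular":[0,0,0]}]'
python3 chk.py
```

```text
clock: 10.25
tcp_pos: [0.6178, 0.0422, 0.1723]
orientation: [-0.005, 0.984, 0.174, 0.028]
wrist_force: [-0.7, 0.6, -0.9]
finger_gap: 0.0151
tcp [0.6178 0.0422 0.1723] phi 0.0565 yaw 0.3496 err tool mm [-0.38 -0.05 -0.48] rot [ 0.0007 -0.      0.0002] Ftool [-0.5 -0.8  0.8] Mtool [ 0.01  -0.287 -0.02 ]
clock: 10.45
tcp_pos: [0.618, 0.0422, 0.1705]
orientation: [-0.004, 0.984, 0.174, 0.024]
wrist_force: [-0.2, 0.5, -0.5]
finger_gap: 0.0151
tcp [0.618  0.0422 0.1705] phi 0.0484 yaw 0.3495 err tool mm [-0.41 -0.07 -0.57] rot [ 0.0007 -0.      0.0001] Ftool [-0.  -0.6  0.5] Mtool [-0.011 -0.15  -0.013]
```

```bash
python3 -m pendant '[{"fingers":13,"delta_pos":[0,0,1.7],"angular":[0,-0.008,0]},{"fingers":13,"delta_pos":[0,0,0],"angular":[0,0,0]}]'
python3 chk.py
python3 -m pendant '[{"fingers":13,"delta_pos":[0,0,1.7],"angular":[0,-0.008,0]},{"fingers":13,"delta_pos":[0,0,0],"angular":[0,0,0]}]'
python3 chk.py
python3 -m pendant '[{"fingers":13,"delta_pos":[0,0,1.7],"angular":[0,-0.008,0]},{"fingers":13,"delta_pos":[0,0,0],"angular":[0,0,0]}]'
python3 chk.py
```

```text
clock: 10.65
tcp_pos: [0.6181, 0.0423, 0.1688]
orientation: [-0.003, 0.985, 0.174, 0.02]
wrist_force: [0.8, 0.5, -0.1]
finger_gap: 0.015
tcp [0.6181 0.0423 0.1688] phi 0.0406 yaw 0.3495 err tool mm [-0.38 -0.08 -0.61] rot [ 0.0007 -0.      0.0001] Ftool [ 0.9 -0.3  0.1] Mtool [0.089 0.004 0.001]
clock: 10.85
tcp_pos: [0.6182, 0.0423, 0.1672]
orientation: [-0.002, 0.985, 0.174, 0.016]
wrist_force: [1.9, -0.1, -0.4]
finger_gap: 0.0147
tcp [0.6182 0.0423 0.1672] phi 0.0326 yaw 0.3495 err tool mm [-0.34 -0.1  -0.62] rot [ 0.0008 -0.      0.0001] Ftool [1.8 0.7 0.5] Mtool [0.026 0.174 0.002]
clock: 11.05
tcp_pos: [0.6182, 0.0423, 0.1654]
orientation: [-0.002, 0.985, 0.174, 0.012]
wrist_force: [1.5, 0.7, -0.1]
finger_gap: 0.015
tcp [0.6182 0.0423 0.1654] phi 0.0246 yaw 0.3495 err tool mm [-0.24 -0.07 -0.68] rot [ 0.0008 -0.      0.0002] Ftool [ 1.6 -0.1  0.2] Mtool [-0.021  0.382 -0.016]
```

```bash
python3 -m pendant '[{"fingers":13,"delta_pos":[0.1,0,1.7],"angular":[0,-0.008,0]},{"fingers":13,"delta_pos":[0,0,0],"angular":[0,0,0]}]'
python3 chk.py
python3 -m pendant '[{"fingers":13,"delta_pos":[0.1,0,1.5],"angular":[0,-0.008,0]},{"fingers":13,"delta_pos":[0,0,0],"angular":[0,0,0]}]'
python3 chk.py
```

```text
clock: 11.25
tcp_pos: [0.6182, 0.0423, 0.1637]
orientation: [-0.001, 0.985, 0.174, 0.008]
wrist_force: [2.4, 0.6, 0.7]
finger_gap: 0.015
tcp [0.6182 0.0423 0.1637] phi 0.0163 yaw 0.3494 err tool mm [-0.1  -0.04 -0.74] rot [ 0.0006 -0.      0.0001] Ftool [ 2.5  0.2 -0.7] Mtool [0.052 0.494 0.017]
clock: 11.45
tcp_pos: [0.6182, 0.0424, 0.1622]
orientation: [-0.0, 0.985, 0.174, 0.004]
wrist_force: [2.8, 0.8, -0.2]
finger_gap: 0.0149
tcp [0.6182 0.0424 0.1622] phi 0.008 yaw 0.3494 err tool mm [ 0.06 -0.02 -0.5 ] rot [ 0.0006 -0.      0.0001] Ftool [2.9 0.2 0.2] Mtool [ 0.021  0.48  -0.01 ]
```

```bash
python3 -m pendant '[{"fingers":13,"delta_pos":[0.4,0,0.8],"angular":[0,-0.005,0]},{"fingers":13,"delta_pos":[0,0,0],"angular":[0,0,0]}]'
python3 chk.py
python3 -m pendant '[{"fingers":13,"delta_pos":[0,0,0.6],"angular":[0,-0.003,0]},{"fingers":13,"delta_pos":[0,0,0],"angular":[0,0,0]}]'
python3 chk.py
```

```text
clock: 11.65
tcp_pos: [0.6182, 0.0424, 0.1613]
orientation: [0.0, 0.985, 0.174, 0.001]
wrist_force: [1.3, 1.6, -0.3]
finger_gap: 0.0155
tcp [0.6182 0.0424 0.1613] phi 0.0023 yaw 0.3493 err tool mm [ 0.12  0.02 -0.15] rot [ 0.0005  0.     -0.    ] Ftool [ 1.8 -1.1  0.3] Mtool [-0.016  0.286  0.044]
clock: 11.85
tcp_pos: [0.6182, 0.0424, 0.1608]
orientation: [0.0, 0.985, 0.174, -0.0]
wrist_force: [1.2, 0.7, 0.2]
finger_gap: 0.015
tcp [0.6182 0.0424 0.1608] phi -0.0003 yaw 0.3493 err tool mm [ 0.13 -0.01 -0.09] rot [ 0.0006  0.     -0.    ] Ftool [ 1.4 -0.2 -0.2] Mtool [-0.007  0.245  0.004]
```

The bar is down with hardly any force. Now I'll let go, back off and check.

```bash
python3 -m pendant '[{"fingers":17,"delta_pos":[0,0,0],"angular":[0,0,0]},{"fingers":22,"delta_pos":[0,0,0],"angular":[0,0,0]},{"fingers":32,"delta_pos":[0,0,0],"angular":[0,0,0]},{"fingers":36,"delta_pos":[0,0,0],"angular":[0,0,0]},{"fingers":36,"delta_pos":[0,0,-10],"angular":[0,0,0]},{"fingers":36,"delta_pos":[0,0,-20],"angular":[0,0,0]},{"fingers":36,"delta_pos":[0,0,-30],"angular":[0,0,0]},{"fingers":36,"delta_pos":[-30,0,-30],"angular":[0,0,0]},{"fingers":36,"delta_pos":[-45,0,0],"angular":[0,0,0]},{"fingers":36,"delta_pos":[-45,0,0],"angular":[0,0,0]},{"fingers":36,"delta_pos":[0,0,0],"angular":[0,0,0]},{"fingers":36,"delta_pos":[0,0,0],"angular":[0,0,0]}]'
python3 - <<'E'
from plan import *
import cv2,pickle
s=env.get_state();C=env.camera_params("wrist");pickle.dump((s,C),open("w5.pkl","wb"))
im=env.read_camera("wrist");cv2.imwrite("pics/w5.png",im)
q=proj(0,np.array([.5704,.0245,.155]),C);k=proj(0,np.array([.618,.042,.18]),C);print(q,k)
r0=max(int(q[1])-110,0);c0=int(q[0])-75;print(r0,c0)
cv2.imwrite("pics/c6.png",cv2.resize(im[r0:r0+170,c0:c0+150],None,fx=3.5,fy=3.5,interpolation=cv2.INTER_CUBIC))
E
```

```text
clock: 13.05
tcp_pos: [0.5052, 0.0011, 0.2521]
orientation: [0.001, 0.985, 0.173, 0.001]
wrist_force: [1.3, -0.0, 0.3]
finger_gap: 0.0359
[315.58243996 108.04806357] [314.60520044  17.23067087]
0 240
```

View pics/c6.png

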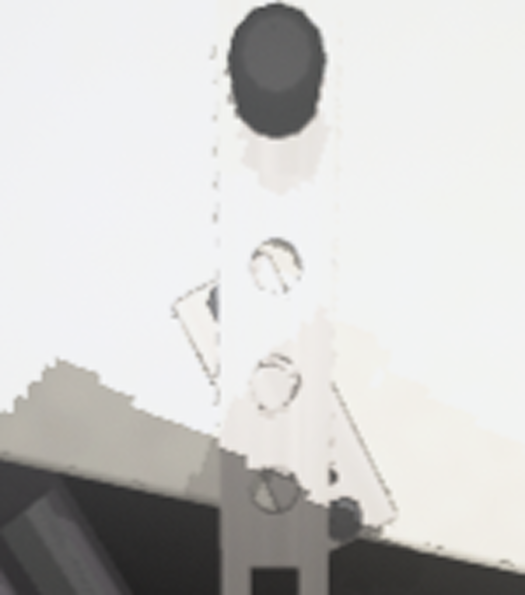

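The middle hole at crop (275,383) is filled by the pin's round top, and the bar lies straight. One last top view to check the whole scene.

```bash
python3 -m pendant '[{"fingers":36,"delta_pos":[-40,0,-30],"angular":[0,0,0]},{"fingers":36,"delta_pos":[-40,0,-30],"angular":[0,0,0]},{"fingers":36,"delta_pos":[0,0,0],"angular":[0,0,0]},{"fingers":36,"delta_pos":[0,0,0],"angular":[0,0,0]}]'
python3 - <<'E'
from plan import *
import cv2,pickle
s,C=pickle.load(open("w5.pkl","rb"))
f=lambda x,y,z:ray(0,(240+x/3.5-.4,y/3.5-.4),z,C)[:2]
a,b,c=f(275,266,.154),f(275,383,.154),f(275,492,.154)
print("hole spacing mm",np.linalg.norm(a-b)*1e3,np.linalg.norm(b-c)*1e3,"middle hole cab",Rc.T@(b-np.array([.61877,.00473])))
im=env.read_camera("top");cv2.imwrite("pics/t3.png",im)
cv2.imwrite("pics/c7.png",cv2.resize(im[120:260,160:400],None,fx=3.3,fy=3.3))
a=cv2.imread("pics/top0.png")
for n,lo,hi in(("green",(45,90,60),(85,255,255)),("orange",(8,120,150),(20,255,255)),("blue",(100,120,120),(118,255,255))):
    for i in(a,im):
        m=cv2.inRange(cv2.cvtColor(i[140:250,165:400],cv2.COLOR_BGR2HSV),lo,hi);M=cv2.moments(m,True);print(n,M["m10"]/max(M["m00"],1),M["m01"]/max(M["m00"],1),M["m00"])
E
```

```text
clock: 13.5
tcp_pos: [0.4321, -0.0263, 0.3121]
orientation: [0.001, 0.985, 0.174, 0.002]
wrist_force: [0.1, 0.4, 0.3]
finger_gap: 0.0361
hole spacing mm 21.449288314221846 21.17172002739169 middle hole cab [-0.04551269  0.02435435]
green 161.65898617511522 19.258064516129032 217.0
green 161.68778280542986 19.221719457013574 221.0
orange 186.4 43.2 5.0
orange 183.75675675675674 43.513513513513516 74.0
blue 12.9 48.76 150.0
blue 12.73469387755102 48.85034013605442 147.0
```

View pics/c7.png

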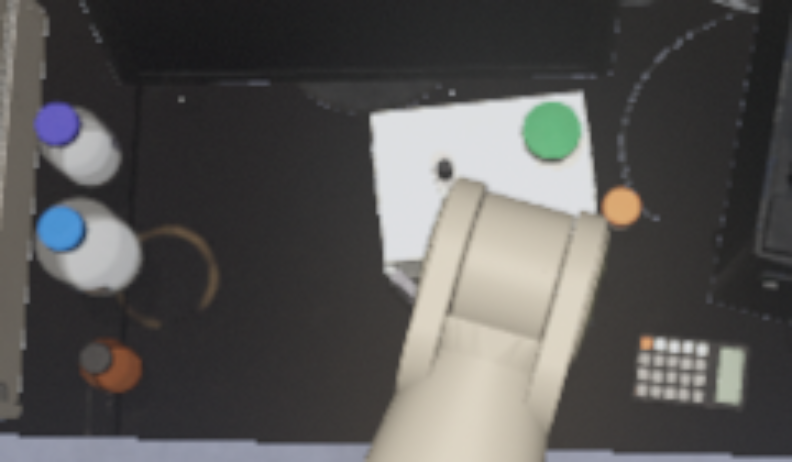

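```bash
python3 -c "
from workcell import env
print(env.hand_in())"
```

```text
the job is handed in; nothing more can be done
None
```

I lifted the stay off the pin by its knob (tilt about 0.16 rad), swung the door wider with it, and lowered the middle hole over the pin. Then I let go, backed the arm clear and handed the job in at about 13.5 s.

**Force:** the wrist forces I read at each step of the lowering stayed at about 3 N or less, and there was no upward push. They are readings at the wrist; the force between bar and pin itself was not measured.

**Last checks:**
- **Hole and pin:** the wrist view showed the pin's round top filling the middle hole. The hole was at cabinet (-45.5, 24.4) mm, inside the limits, but its x is only 3.5 mm from the edge and the cameras are good to about 2 mm.
- **Bar level:** the tool's tilt read about 0 rad with the bar fully down. I did not measure the bar's tilt again after letting go.
- **Door:** it should stand at about 0.83 rad. That comes from the geometry and the tool's final pose; I did not measure it directly at the end.
- **Bystanders:** the tin's green lid and the blue bottle's cap had not moved, by comparing pictures. The pot's colour count was too weak in the first picture to compare, but it, the amber bottle and the calculator look unmoved. The column and wrench were not in the last view I checked.

**Disagreement:** the wrist camera's calibration was about 2.6 mm off sideways compared with the fingers seen in its own picture. I centred the grip by the finger edges and the force readings instead.

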